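Work a brass tube past the clamp into the welding fixture

ROBOT

A 6-joint arm with a two-finger parallel gripper is mounted at the origin on the work surface. World frame = base frame: x ahead of the robot, y to its left, z up, the work surface at z = 0. Lengths are in m, angles in rad, forces in N, time in s.
With the tool pointing down it reaches from about 0.275 to 0.85 m from the base axis. Payload 5.2 kg.
Tool frame: the origin (TCP) lies midway between the tips of the shut fingers; the grasp point (between the pads) lies 19 mm behind it; z points along the fingers, y is the line along which they close (so a half turn about z gives the same grasp; the last joint's range is limited). The gripper opens to 85 mm and grips with 20 to 120 N. Pads are 22 mm wide; open, the fingers measure 114 mm over their backs; the gripper's body (76 mm by 85 mm) begins 54 mm behind the grasp point. The pads swing forward as they close: fully open they stand 13 mm farther back than shut.
Start: joints at [-1.305, 0.259, 1.535, -0, 1.348, -0.203], TCP at [0.249, -0.491, 0.231] pointing down, gripper open.
Joint ranges: [-3.14, 3.14], [-0.91, 2.08], [0.19, 2.58], [-1.22, 4.36], [0.22, 2.71], [-3.12, 3.12]. Speed limits (rad/s): [2.57, 2.57, 3.14, 3.14, 3.14, 3.14].

INTERFACE

Orientations are given as a unit quaternion [w, x, y, z].
In Python, from plant import robot, vision gives the robot as it stands.
- The arm moves only by the tool apply_moves, never from a script. Its arguments are lists of equal length, an entry for each row: "delta_pos": the shift along the tool's x, y, z in units of 25 mm (1.0 is 25 mm), a list of three; "spin": the turn about the tool's z in units of 5 degrees (1.0 is 5 degrees). A call has 1 to 20 rows; each row is the pose to reach, as a shift and turn from the pose commanded when the call began, along the tool's axes at that moment; what a row does not reach only later rows make up. A row lasts 1/12 s, in which the tool goes at most 41.7 mm and 7.16 degrees, less where a joint would pass 70% of its speed; a pose out of reach is approached as far as the arm can. A call with a gripper value outside its range is refused whole. "hand" is the gripper command: -1 is fully open, 1 is shut, values between are in proportion, set as the call begins (left out, the last holds). The fingers move at their own pace and stop on an object; "newtons" is the grip in N (left out, the last holds). Time passes only in rows, so rows that repeat a pose let the fingers close. It gives the time, the measured TCP pose, the force, the opening and the grip force at its end, in the units of the state.
- robot.read_state(): the state, without advancing time (a new reading comes with each control period).
- vision.camera(name): name is "scene" or "top" or "wrist"; returns (picture, depth): 480x640x3 uint8, red, green, blue; 480x640 float32, m along the optical axis (not along the pixel's ray), 0 where there is no reading.
- vision.camera_info(name): a dict with "fx", "fy", "cx", "cy" (pixels), "k1" (the pictures are not rectified: a ray, as slopes to the right and down, at radius r is drawn at 1 + k1 r^2 times it, then the intrinsics apply), "R" (3x3) and "t" (3): a world point X has camera coordinates R X + t; the wrist camera has in their place "mount" (4x4, takes a point from camera to tool coordinates, whose origin is the TCP and whose axes are the flange's). Camera axes: x right, y down, z forward; pixel columns grow to the right and rows downward; lengths in m; the calibration is good to about 2 mm. A picture is of the moment at which its call begins: read the wrist's pose just before it. camera_info takes no time and is no camera call.
- robot.hand_in(): hands the job in; it is judged then, once.
The state is a dict: "time": time; "q": joint angles; "qd": joint speeds; "joint_torque": joint torques, N m; "tcp_pos": TCP position; "ee_rot": TCP orientation; "wrist_force": force on the tool from outside, world axes, zero at the start; "torque": the same for the moment, N m; "gripper_width": finger opening in m; "grip_force": force on a finger pad.
Only numpy, scipy, OpenCV 4.12 (cv2) and the standard library are available. Lean on these libraries where they do the work, as an engineer would, in place of code of your own. Each camera call takes 0.05 s, during which the arm holds its last target. There are 200 camera calls.

TASK

Load the welding fixture: push the long brass square tube along the plate with the fingertips, working its two ends by turns, so that its left end goes in behind the clamp pillar, and it finishes in the bay between the two blue end blocks, lying flush along the back fence. It is thin brass, so push it gently and never grip it, lift it or tip it: it slides flat on the plate all the way. Leave the other tools and bangles where they lie.

Things in the scene. Friction and masses are not known exactly. Their poses are not given: they have to be found in the camera images.
- tube: brass square tube, 240 mm long, 20 x 20 mm section, 0.2 to 0.42 kg, lying flat and loose on the fixture plate. Origin: centre of its underside, 120 mm from either end. Its y axis runs along the tube (to the left at the start, towards the clamp's side), x across it, away from the robot; z up. It slides on the plate with ordinary metal friction (about 1 to 3 N)
- bay (a point): middle of the bay, on top of the fixed aluminium fixture plate (12 mm above the table). x points from the open front (robot side) to the back fence, y left along the fence, z up. The front face of the dark fence (30 mm high, 310 mm long) is at x = +10 mm here; the tube's origin ends at this point, with play lengthwise. The plate spans x -175 to +50, y -245 to +215 mm about this point
- left_block (a point): front inner corner, at plate height, of the blue end block that closes the left end of the bay: 20 mm wide, 26 mm high, from the fence 25 mm forward (towards the robot). Its inner face is 135 mm left of the bay's middle. Axes as the bay's
- right_block (a point): front inner corner, at plate height, of the blue end block that closes the right end of the bay, same size as the left one; its inner face is 135 mm right of the bay's middle, so the bay is 270 mm long. Axes as the bay's
- clamp: fixed clamp on the plate before the left part of the bay: steel pillar 18 mm in diameter, 40 mm clear of the fence, red star knob on top (30 mm wide, its top 45 mm over the plate). Origin: pillar axis at plate height; axes as the bay's. A dark strap (22 mm wide) reaches from it over the bay, to 44 mm from the axis along x; strap and pad screw stay raised, 26 mm over the plate at the lowest, the tube slides under
- copper_bangle: copper-coloured closed bangle, 68 mm across, 6 mm high, lying flat on the fixture plate near its left front corner; origin at the centre of its underside
- hex_key: dark L-shaped hex key, 90 x 28 mm, 6 mm thick, lying along the left edge of the fixture plate; origin at its middle, on the plate
- red_cutters: side cutters with red grips, 155 mm long, 13 mm high, lying on the table left of the fixture; origin at the pivot, on the table
- orange_pliers: long-nosed pliers with orange grips, 175 mm long, 13 mm high, lying on the table between the robot and the fixture, to the left; origin at the pivot, on the table
- tweezers: steel tweezers, 135 mm long, 8 mm high, lying on the table between the robot and the fixture, to the right; origin near the middle, on the table
- steel_bangle: steel closed bangle, 72 mm across, 7 mm high, lying flat on the table right of the fixture; origin at the centre of its underside
- paste_jar: small jar with a blue cap, 48 mm across, 50 mm high, standing on the table beyond the fixture; origin at the centre of its underside

How it is judged:
By the outcome, as a careful person would: the job done as asked, in the order asked, and still so for the second after the job is handed in, with the robot touching nothing.
It also fails if it takes over 61 s, if anything falls off the work surface, if the arm or the gripper's body presses on something with over 40 N, if the wrist force passes 120 N, or if a joint passes its speed limit or range.

## Working session

There is one attempt and no reset: what is moved stays moved. The work goes in short steps, Python scripts to look and compute and a tool call to move; the robot and the scene stay as the last step left them, time stands still between calls to the robot, and variables do not carry over. Pictures are saved under pics/ and viewed, at most 10 in all, crops included, and the job is handed in when it is done.

Besides the shell and the picture viewer there is one more tool, called after "Emit:" by a JSON object that holds its "fn" and its "kwargs". apply_moves: Moves the arm, as the interface text tells. Its arguments: {"type":"object","properties":{"delta_pos":{"type":"array"},"spin":{"type":"array"},"hand":{"type":"number"},"newtons":{"type":"number"}},"required":["delta_pos","spin"]}

```bash
mkdir -p pics; ls; cat > h.py <<'E'
import numpy as np, cv2
from plant import robot, vision
def grab(n,save=None):
    p,d=vision.camera(n); i=vision.camera_info(n)
    if save: cv2.imwrite('pics/'+save,p[:,:,::-1])
    return p,d,i
def cast(i,uv,z):
    K=np.array([[i['fx'],0,i['cx']],[0,i['fy'],i['cy']],[0,0,1.]])
    n=cv2.undistortPoints(np.array(uv,float).reshape(-1,1,2),K,np.array([i['k1'],0,0,0.])).reshape(-1,2)
    R=np.array(i['R']);t=np.array(i['t']);c=-R.T@t
    r=np.c_[n,np.ones(len(n))]@R
    return c+r*((z-c[2])/r[:,2])[:,None]
E
python3 - <<'E'
from h import *
np.set_printoptions(precision=4,suppress=True)
p,d,i=grab('top','top0.png');print(i)
p,d,i=grab('scene','sc0.png');print(i)
s=robot.read_state();print(s)
E
```

```text
pics
{'fx': 548.104658797981, 'fy': 548.104658797981, 'cx': 317.96079633567166, 'cy': 236.81727951094945, 'k1': -0.06169022343384752, 'R': array([[-0.0103, -0.9999, -0.0048],
       [-0.9987,  0.0105, -0.0498],
       [ 0.0499,  0.0043, -0.9987]]), 't': array([0.0278, 0.5494, 1.1347])}
{'fx': 567.1475474586673, 'fy': 567.1475474586673, 'cx': 318.2073830146493, 'cy': 242.0337741855574, 'k1': 0.017776803148048307, 'R': array([[-0.7361,  0.6768,  0.006 ],
       [ 0.5429,  0.5957, -0.592 ],
       [-0.4042, -0.4326, -0.8059]]), 't': array([ 0.3789, -0.2706,  1.4448])}
{'time': 0.1, 'q': array([-1.3048,  0.2593,  1.5359,  0.    ,  1.348 , -0.2028]), 'qd': array([-0.0018, -0.0016, -0.0007, -0.001 ,  0.0003, -0.0002]), 'joint_torque': array([  0.0034, -44.6972, -29.1249,  -0.0001,   0.0064,  -0.    ]), 'tcp_pos': array([ 0.2484, -0.4902,  0.2306]), 'ee_rot': array([-0.0008,  0.9727,  0.2323, -0.    ]), 'wrist_force': array([ 0.1695,  0.3908, -0.0758]), 'torque': array([-0.0163,  0.0287, -0.014 ]), 'grip_force': 0.0, 'gripper_width': 0.08522570789661425}
```

View pics/top0.png

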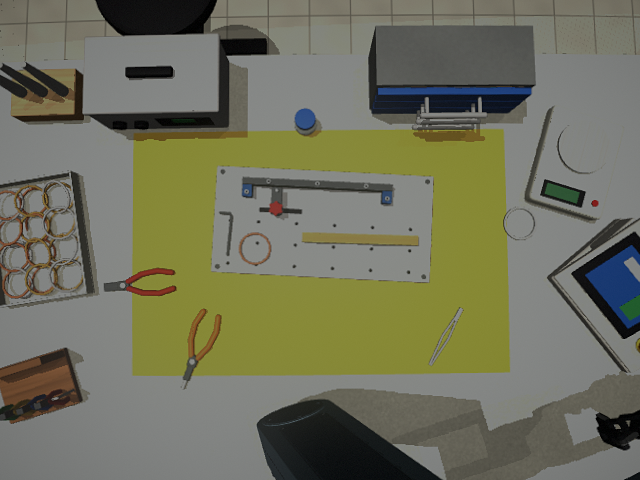

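View pics/sc0.png

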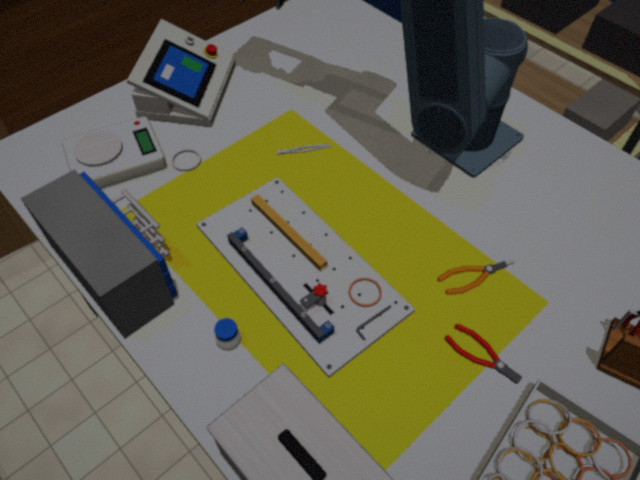

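The top view shows the tube from (303,239) to (419,241), the fence along row ~185, the blue blocks at (247,190) and (387,198), and the red knob at (277,208). The scene view shows the same layout. Next I measure these.

```bash
cat >> h.py <<'E'
def mask(p,lo,hi,box=None):
    m=cv2.inRange(cv2.cvtColor(p,cv2.COLOR_RGB2HSV),np.array(lo),np.array(hi))
    if box:
        k=np.zeros_like(m);a,b,c,e=box;k[b:e,a:c]=255;m&=k
    return m
def big(m,n=1):
    c,_=cv2.findContours(m,cv2.RETR_EXTERNAL,cv2.CHAIN_APPROX_NONE)
    return sorted(c,key=cv2.contourArea)[-n:]
E
python3 - <<'E'
from h import *
np.set_printoptions(precision=4,suppress=True)
p,d,i=grab('top')
hsv=cv2.cvtColor(p,cv2.COLOR_RGB2HSV)
for n,(u,v) in dict(tube=(360,239),blk=(247,188),blk2=(387,197),knob=(277,208),fence=(340,185),yellow=(160,200),plate=(380,220),cop=(242,250)).items(): print(n,hsv[v,u],p[v,u],d[v,u])
c=big(mask(p,(12,60,100),(24,255,255),(290,225,430,255)))[0]
r=cv2.minAreaRect(c);b=cv2.boxPoints(r);w=cast(i,b,0.032);print('tube',r,'\n',w,w.mean(0))
for c in big(mask(p,(100,120,40),(125,255,255),(220,160,420,215)),2):
    r=cv2.minAreaRect(c);print('blk',r,cast(i,cv2.boxPoints(r),0.038), cast(i,[r[0]],0.038))
c=big(mask(p,(0,150,80),(8,255,255),(260,190,300,225)))[0]
r=cv2.minEnclosingCircle(c);print('knob',r,cast(i,[r[0]],0.055))
c=big(mask(p,(0,0,0),(180,80,110),(235,170,400,210)),3)
for k in c: r=cv2.minAreaRect(k);print('fence',r,cast(i,cv2.boxPoints(r),0.042))
m=mask(p,(0,0,120),(180,50,255),(205,160,440,290));c=big(m)[0];r=cv2.minAreaRect(c);w=cast(i,cv2.boxPoints(r),0.012);print('plate',r,w,w.mean(0))
cv2.imwrite('pics/c0.png',cv2.resize(p[160:290,205:440,::-1],None,fx=3.4,fy=3.4,interpolation=cv2.INTER_CUBIC))
E
```

```text
tube [ 23 127 135] [135 120  68] 1.1279998
blk [108 144 106] [ 46  71 106] 1.1315497
blk2 [60  5 97] [95 97 95] 1.1254023
knob [  2 165 131] [131  52  46] 1.1074116
fence [45 14 73] [71 73 69] 1.1234342
yellow [ 31 153 137] [135 137  55] 1.1675618
plate [ 45   4 137] [136 137 135] 1.153196
cop [ 38   8 121] [120 121 117] 1.1480807
tube ((365.4811706542969, 238.47964477539062), (104.99771881103516, 8.836344718933105), 2.2457425594329834) 
 [[ 0.5406  0.0327  0.032 ]
 [ 0.5588  0.0318  0.032 ]
 [ 0.548  -0.1848  0.032 ]
 [ 0.5298 -0.1837  0.032 ]] [ 0.5443 -0.076   0.032 ]
blk ((386.5, 196.5), (11.0, 9.0), 90.0) [[ 0.6416 -0.111   0.038 ]
 [ 0.6415 -0.1295  0.038 ]
 [ 0.6187 -0.1291  0.038 ]
 [ 0.6189 -0.1106  0.038 ]] [[ 0.6302 -0.12    0.038 ]]
blk ((246.5, 189.5), (11.0, 9.0), 90.0) [[0.6594 0.1778 0.038 ]
 [0.6592 0.1592 0.038 ]
 [0.6363 0.1592 0.038 ]
 [0.6365 0.1779 0.038 ]] [[0.6478 0.1685 0.038 ]]
knob ((275.0, 208.0), 6.708303928375244) [[0.607  0.1084 0.055 ]]
fence ((246.85000610351562, 191.9499969482422), (2.8460497856140137, 3.1622774600982666), 18.43494987487793) [[0.6401 0.1711 0.042 ]
 [0.6463 0.169  0.042 ]
 [0.6443 0.1635 0.042 ]
 [0.6382 0.1655 0.042 ]]
fence ((264.0, 208.0), (2.0, 10.0), 90.0) [[0.6108 0.1424 0.042 ]
 [0.6106 0.1218 0.042 ]
 [0.6065 0.1218 0.042 ]
 [0.6067 0.1424 0.042 ]]
fence ((317.4127502441406, 195.2456512451172), (152.35968017578125, 31.011262893676758), 2.862405300140381) [[ 0.6114  0.1803  0.042 ]
 [ 0.6755  0.177   0.042 ]
 [ 0.6563 -0.136   0.042 ]
 [ 0.5924 -0.1317  0.042 ]]
plate ((322.4792785644531, 223.47705078125), (218.3283233642578, 106.12433624267578), 2.924978017807007) [[ 0.4805  0.2479  0.012 ]
 [ 0.7048  0.2365  0.012 ]
 [ 0.6759 -0.2251  0.012 ]
 [ 0.4525 -0.209   0.012 ]] [0.5784 0.0126 0.012 ]
```

View pics/c0.png

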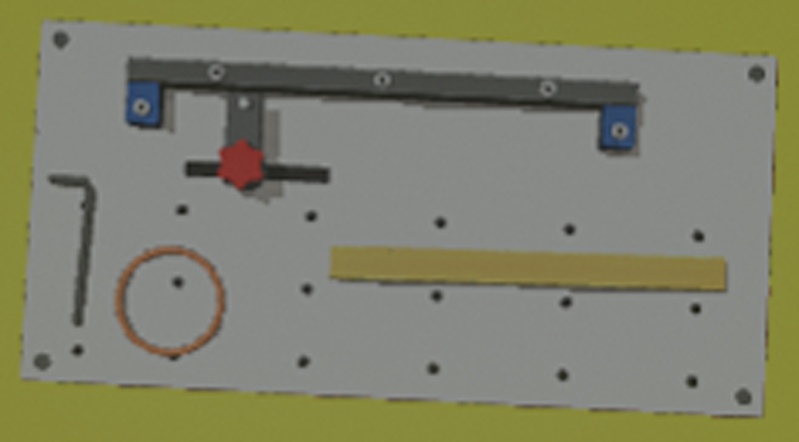

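The crop shows the plate, the strap reaching back from the knob, and a dark slot-like strip at crop (187–328,170). The copper bangle is at crop (172,300) and the tube spans crop x 330–726. The plate and the blocks agree on bay ≈ (0.6416, 0.024), yaw −3.5°. Next: a refined tube pose and the approach.

```bash
cat >> h.py <<'E'
B=np.array([.6416,.024]);YB=-np.radians(3.5)
def rot(a): return np.array([[np.cos(a),-np.sin(a)],[np.sin(a),np.cos(a)]])
def tobay(w): return (np.atleast_2d(w)[:,:2]-B)@rot(YB)
def toworld(b): return B+rot(YB)@np.array(b)
def toolyaw(s):
    w,x,y,z=s['ee_rot']; return np.arctan2(2*(x*y+w*z),1-2*(y*y+z*z))
def plan(s,bxy,z,yawb,pos=None):
    "target TCP in bay frame, tool-x yaw in bay frame (deg); returns units"
    psi=toolyaw(s); t=np.r_[toworld(bxy),z]; d=t-s['tcp_pos']
    ex=np.array([np.cos(psi),np.sin(psi),0]);ey=np.array([np.sin(psi),-np.cos(psi),0])
    sp=-(np.radians(yawb)+YB-psi); sp=(sp+np.pi)%(2*np.pi)-np.pi
    return np.round(np.array([d@ex,d@ey,-d[2]])/.025,2),round(np.degrees(sp)/5,2)
def where(s): return (tobay(s['tcp_pos'])[0]*1e3).round(1),round(s['tcp_pos'][2]*1e3,1),round(np.degrees(toolyaw(s)-YB),2)
def tube(n='top',box=(200,165,435,275)):
    p,d,i=grab(n); m=mask(p,(14,70,60),(28,255,255),box)
    m=cv2.morphologyEx(m,cv2.MORPH_OPEN,np.ones((5,5)))
    pts=np.vstack(big(m)).reshape(-1,2)+0.0
    w=tobay(cast(i,pts,.032))*1e3
    r=cv2.minAreaRect(w.astype(np.float32)); b=cv2.boxPoints(r)
    b=b[np.argsort(b[:,1])]; R,L=b[:2].mean(0),b[2:].mean(0)
    a=np.degrees(np.arctan2(L[0]-R[0],L[1]-R[1]))
    print('tube bay mm L',L.round(1),'R',R.round(1),'C',((L+R)/2).round(1),'slope deg',a.round(2),'size',np.round(r[1],1)); return p
E
python3 - <<'E'
from h import *
tube(); s=robot.read_state(); print(where(s),plan(s,(-.135,-.117),.10,0),plan(s,(-.135,-.117),.004,0))
E
```

```text
tube bay mm L [-93.6  25.5] R [ -89.9 -212.4] C [-91.8 -93.4] slope deg -0.89 size [ 20.4 238. ]
(array([-361. , -537.4]), np.float64(230.8), np.float64(30.36)) (array([16.3 , -9.94,  5.23]), np.float64(6.07)) (array([16.3 , -9.94,  9.07]), np.float64(6.07))
```

```bash
python3 - <<'E'
from h import *
s=robot.read_state(); print(plan(s,(-.135,-.093),.08,0.9))
E
```

```text
(array([ 16.78, -10.77,   6.03]), np.float64(5.89))
```

Emit:
{"fn": "apply_moves", "kwargs": {"delta_pos": [[4.2,-2.7,1.5],[8.4,-5.4,3],[12.6,-8.1,4.5],[15,-9.7,5.5],[16.78,-10.77,6.03],[16.78,-10.77,6.03],[16.78,-10.77,6.03],[16.78,-10.77,6.03],[16.78,-10.77,6.03],[16.78,-10.77,6.03],[16.78,-10.77,6.03],[16.78,-10.77,6.03],[16.78,-10.77,6.03],[16.78,-10.77,6.03],[16.78,-10.77,6.03],[16.78,-10.77,6.03]], "spin": [1.4,2.8,4.2,5.6,5.89,5.89,5.89,5.89,5.89,5.89,5.89,5.89,5.89,5.89,5.89,5.89], "hand": -1}}

```text
time: 1.53
tcp_pos: [0.5009, -0.0612, 0.0806]
ee_rot: [0.0, 1.0, -0.022, -0.0]
wrist_force: [-1.2, -0.6, 0.3]
gripper_width: 0.0853
grip_force: 0.0
```

```bash
python3 - <<'E'
from h import *
s=robot.read_state(); print(s['time'],where(s),s['wrist_force'],s['gripper_width'],plan(s,(-.135,-.093),.005,0.9))
p,d,i=grab('wrist','w1.png'); print(i['mount'])
E
```

```text
1.5333 (array([-135.2,  -93.7]), np.float64(80.6), np.float64(0.95)) [-1.15381742 -0.64344264  0.25312283] 0.08532899690492157 (array([ 0.01, -0.03,  3.02]), np.float64(0.01))
[[ 2.11264154e-04 -9.45714258e-01 -3.24999228e-01  8.39330981e-02]
 [ 9.99999976e-01  1.82474335e-04  1.19063572e-04 -5.65221356e-05]
 [-5.32960997e-05 -3.24999245e-01  9.45714274e-01 -1.43718274e-01]
 [ 0.00000000e+00  0.00000000e+00  0.00000000e+00  1.00000000e+00]]
```

View pics/w1.png

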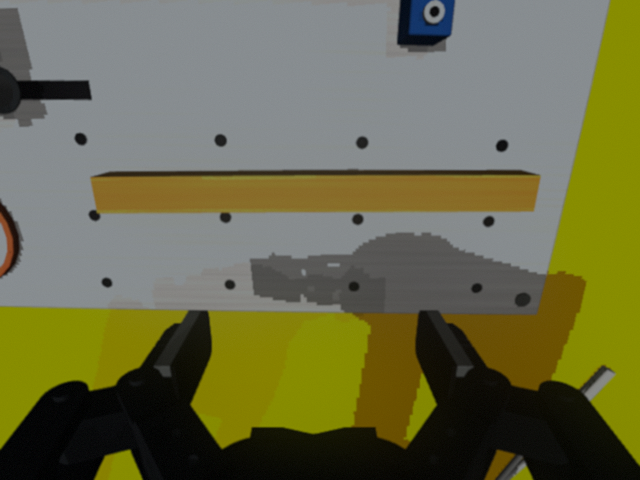

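The wrist view shows the tube parallel to the fingers, spanning (92–540, 190), with the right block at (427,20). I check the open fingertip height by depth before going down.

```bash
python3 - <<'E'
from h import *
p,d,i=grab('wrist'); M=i['mount']
for u,v in [(198,318),(205,340),(425,318),(420,340),(190,345),(200,370)]:
    z=d[v,u]; q=M@np.array([(u-i['cx'])/i['fx']*z,(v-i['cy'])/i['fy']*z,z,1]); print(u,v,z,(q[:3]*1e3).round(1))
E
```

```text
198 318 0.13608848 [ 11.6 -43.3 -24.7]
205 340 0.14269798 [ -0.1 -42.6 -21.7]
425 318 0.13683215 [ 11.3  42.2 -24. ]
420 340 0.14283605 [ -0.1  42.1 -21.6]
190 345 0.12575164 [  8.3 -42.8 -36.7]
200 370 0.1368551 [ -7.4 -42.8 -30.4]
```

Emit:
{"fn": "apply_moves", "kwargs": {"delta_pos": [[0,0,0.8],[0,0,1.6],[0,0,2.2],[0,0,2.2],[0,0,2.2]], "spin": [0,0,0,0,0]}}

```text
time: 2.05
tcp_pos: [0.5005, -0.0619, 0.0255]
ee_rot: [-0.0, 1.0, -0.024, -0.001]
wrist_force: [0.6, -0.4, 0.0]
gripper_width: 0.0855
grip_force: 0.0
```

Emit:
{"fn": "apply_moves", "kwargs": {"delta_pos": [[0,0,0.4],[0,0,0.78],[0.3,0,0.78],[0.6,0,0.78],[0.75,0,0.78],[0.8,0,0.78]], "spin": [0,0,0,0,0,0]}}

```text
time: 2.55
tcp_pos: [0.5229, -0.0621, 0.0066]
ee_rot: [0.0, 1.0, -0.022, 0.001]
wrist_force: [0.4, 0.8, 1.1]
gripper_width: 0.0856
grip_force: 0.0
```

```bash
python3 - <<'E'
from h import *
s=robot.read_state(); print(s['time'],where(s),s['wrist_force'],plan(s,(-.0559,-.0909),.006,-6.84))
E
```

```text
2.55 (array([-113.2,  -93.2]), np.float64(6.6), np.float64(0.93)) [0.39342892 0.75247085 1.13852124] (array([ 2.29, -0.06,  0.02]), np.float64(1.55))
```

Emit:
{"fn": "apply_moves", "kwargs": {"delta_pos": [[0.08,0,0],[0.2,0,0],[0.32,0,0],[0.45,0,0],[0.58,-0.01,0],[0.71,-0.01,0],[0.84,-0.02,0],[0.97,-0.02,0],[1.1,-0.03,0],[1.23,-0.03,0],[1.36,-0.04,0],[1.49,-0.04,0],[1.62,-0.04,0],[1.75,-0.05,0],[1.88,-0.05,0],[2.0,-0.05,0],[2.1,-0.06,0],[2.2,-0.06,0],[2.26,-0.06,0],[2.29,-0.06,0]], "spin": [0,0.05,0.1,0.2,0.3,0.4,0.5,0.6,0.7,0.8,0.9,1.0,1.1,1.2,1.3,1.38,1.45,1.5,1.53,1.55]}}

```text
time: 4.22
tcp_pos: [0.5787, -0.0629, 0.006]
ee_rot: [0.0, 0.996, -0.09, 0.0]
wrist_force: [-2.8, 0.9, 1.0]
gripper_width: 0.0853
grip_force: 1.3
```

```bash
python3 - <<'E'
from h import *
s=robot.read_state(); print(s['time'],where(s),s['wrist_force'])
p=tube(); cv2.imwrite('pics/t1.png',cv2.resize(p[160:290,205:440,::-1],None,fx=3.4,fy=3.4))
E
```

```text
4.2167 (array([-57.5, -90.6]), np.float64(6.0), np.float64(-6.85)) [-2.80198005  0.92302701  1.02065151]
tube bay mm L [-23.4  23.7] R [-29.3 -27. ] C [-26.4  -1.6] slope deg 6.63 size [51.  20.5]
```

View pics/t1.png

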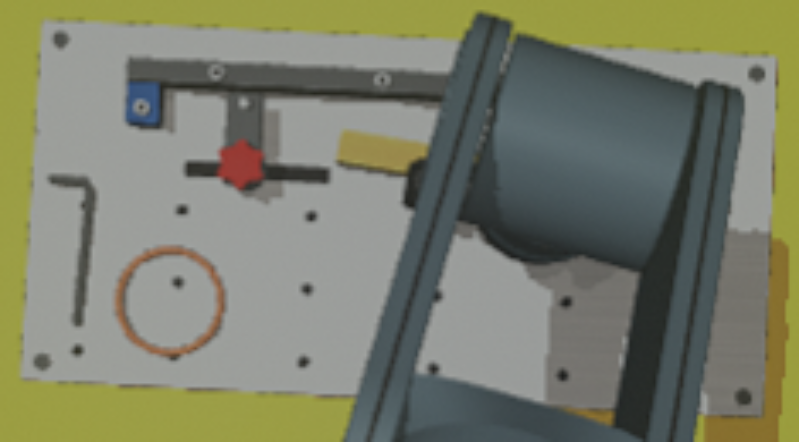

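The top view shows the tube's left end just right of the clamp, at crop (340–425,148), and on the insertion line. The arm hides the rest. I'll push 3 mm more, then retreat and go round to the right end.

Emit:
{"fn": "apply_moves", "kwargs": {"delta_pos": [[0.06,0,0],[0.12,0,0],[0.15,0,0],[0.15,0,0],[-0.2,0,0],[-0.7,0,0],[-0.7,0,-1.2],[-0.7,0.5,-2.6],[-0.5,1.8,-3],[0,3.3,-3],[0.7,4.8,-3],[0.7,6.0,-3],[0.7,6.2,-3],[0.7,6.2,-3]], "spin": [0,0,0,0,0,0,0,0,0,0,0,0,0,0]}}

```text
time: 5.43
tcp_pos: [0.5674, -0.221, 0.0811]
ee_rot: [0.0, 0.996, -0.092, 0.001]
wrist_force: [-1.1, 0.7, -0.8]
gripper_width: 0.0855
grip_force: 0.0
```

Emit:
{"fn": "apply_moves", "kwargs": {"delta_pos": [[0,0,0],[0,0,0],[0,0,0],[0,0,0],[0,0,0],[0,0,0]], "spin": [0,0,0,0,0,0], "hand": 1, "newtons": 20}}

```text
time: 5.93
tcp_pos: [0.5679, -0.2178, 0.0811]
ee_rot: [0.0, 0.996, -0.09, 0.0]
wrist_force: [-0.5, 0.0, -0.9]
gripper_width: 0.0124
grip_force: 0.0
```

```bash
python3 - <<'E'
from h import *
s=robot.read_state(); print(s['time'],where(s),s['wrist_force'],s['gripper_width'])
p=tube(); cv2.imwrite('pics/t2.png',cv2.resize(p[160:290,205:440,::-1],None,fx=3.4,fy=3.4))
print(plan(s,(-.0519,-.2446),.018,-6.84))
E
```

```text
5.9333 (array([ -58.8, -245.8]), np.float64(81.1), np.float64(-6.78)) [-0.53938311  0.0070075  -0.86354145] 0.012372738458948866
tube bay mm L [-19.3  23.2] R [ -46.9 -206.3] C [-33.1 -91.5] slope deg 6.86 size [231.2  21. ]
(array([ 0.27, -0.08,  2.52]), np.float64(0.01))
```

Emit:
{"fn": "apply_moves", "kwargs": {"delta_pos": [[0.27,-0.08,0.8],[0.27,-0.08,1.6],[0.27,-0.08,2.2],[0.27,-0.08,2.5],[0.27,-0.3,2.52],[0.27,-0.45,2.52],[0.27,-0.55,2.52],[0.27,-0.6,2.52]], "spin": [0,0,0,0,0,0,0,0]}}

```text
time: 6.65
tcp_pos: [0.578, -0.2047, 0.0193]
ee_rot: [0.0, 0.996, -0.09, 0.001]
wrist_force: [0.0, 0.7, 1.0]
gripper_width: 0.0001
grip_force: 0.0
```

```bash
python3 - <<'E'
from h import *
s=robot.read_state(); print(s['time'],where(s),s['wrist_force'],s['gripper_width'])
p,d,i=grab('wrist','w2.png')
E
```

```text
6.65 (array([ -49.6, -232.1]), np.float64(19.3), np.float64(-6.8)) [0.03282885 0.67792854 0.95128332] 0.00013603903596284483
```

View pics/w2.png

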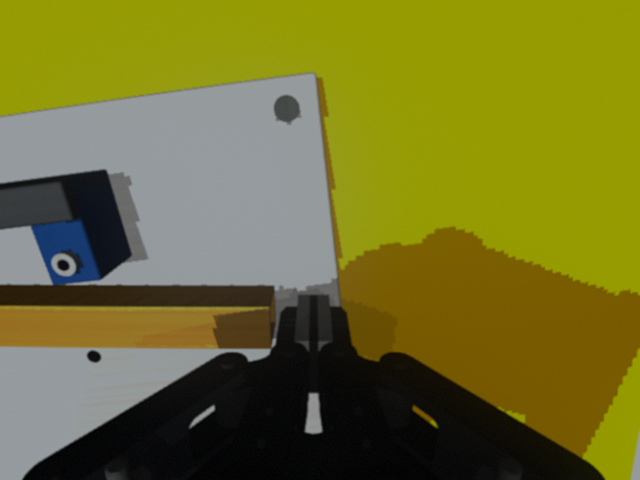

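The wrist view shows the shut fingertips at (315,330), just right of the tube's end at (272,320), in line with its axis. I push lengthwise in stages.

Emit:
{"fn": "apply_moves", "kwargs": {"delta_pos": [[0,-0.06,0.03],[0,-0.15,0.03],[0,-0.25,0.03],[0,-0.35,0.03],[0,-0.45,0.03],[0,-0.55,0.03],[0,-0.65,0.03],[0,-0.75,0.03],[0,-0.85,0.03],[0,-0.95,0.03],[0,-1.05,0.03],[0,-1.15,0.03],[0,-1.25,0.03],[0,-1.35,0.03],[0,-1.45,0.03],[0,-1.55,0.03],[0,-1.65,0.03],[0,-1.73,0.03],[0,-1.78,0.03],[0,-1.8,0.03]], "spin": [0,0,0,0,0,0,0,0,0,0,0,0,0,0,0,0,0,0,0,0]}}

```text
time: 8.37
tcp_pos: [0.5854, -0.1608, 0.0176]
ee_rot: [0.0, 0.996, -0.09, 0.0]
wrist_force: [-1.6, -5.2, 4.3]
gripper_width: 0.0001
grip_force: 2.7
```

```bash
python3 - <<'E'
from h import *
s=robot.read_state(); print(s['time'],where(s),s['wrist_force'])
p=tube(); cv2.imwrite('pics/t3.png',cv2.resize(p[160:290,205:440,::-1],None,fx=3.4,fy=3.4))
E
```

```text
8.3667 (array([ -44.8, -187.9]), np.float64(17.6), np.float64(-6.83)) [-1.62273537 -5.15355769  4.2597167 ]
tube bay mm L [-14.1  63.9] R [ -38.2 -134.8] C [-26.2 -35.5] slope deg 6.92 size [200.1  21. ]
```

View pics/t3.png

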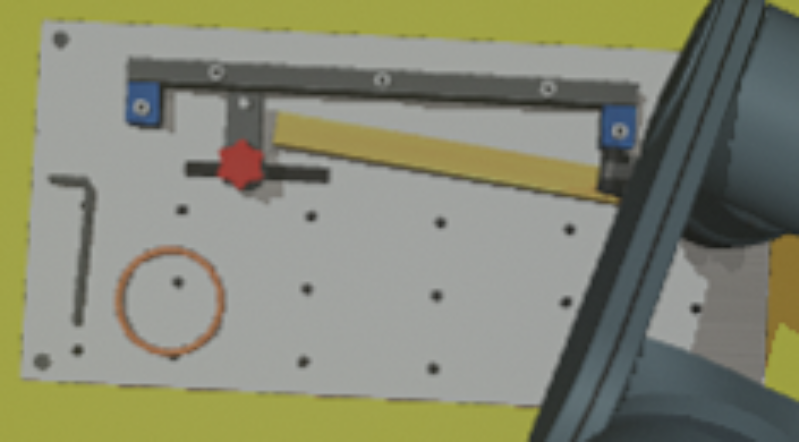

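The tube is holding its angle. Its left end is at crop (275,130), clear of the pillar and about to go under the strap. I continue along the same line.

Emit:
{"fn": "apply_moves", "kwargs": {"delta_pos": [[0,-0.06,-0.03],[0,-0.15,-0.03],[0,-0.25,-0.03],[0,-0.35,-0.03],[0,-0.45,-0.03],[0,-0.55,-0.03],[0,-0.65,-0.03],[0,-0.75,-0.03],[0,-0.85,-0.03],[0,-0.95,-0.03],[0,-1.05,-0.03],[0,-1.15,-0.03],[0,-1.25,-0.03],[0,-1.35,-0.03],[0,-1.45,-0.03],[0,-1.55,-0.03],[0,-1.65,-0.03],[0,-1.75,-0.03],[0,-1.85,-0.03],[0,-1.9,-0.03]], "spin": [0,0,0,0,0,0,0,0,0,0,0,0,0,0,0,0,0,0,0,0]}}

```text
time: 10.08
tcp_pos: [0.5937, -0.1136, 0.0181]
ee_rot: [-0.0, 0.996, -0.09, -0.0]
wrist_force: [0.6, -0.9, -1.8]
gripper_width: 0.0002
grip_force: 0.7
```

```bash
python3 - <<'E'
from h import *
s=robot.read_state(); print(s['time'],where(s),s['wrist_force'])
p=tube(); cv2.imwrite('pics/t4.png',cv2.resize(p[160:290,205:440,::-1],None,fx=3.4,fy=3.4))
E
```

```text
10.0833 (array([ -39.4, -140.3]), np.float64(18.1), np.float64(-6.83)) [ 0.57250025 -0.91154841 -1.79993888]
tube bay mm L [-13.2  72.4] R [-32.6 -84.8] C [-22.9  -6.2] slope deg 7.02 size [158.4  21. ]
```

View pics/t4.png

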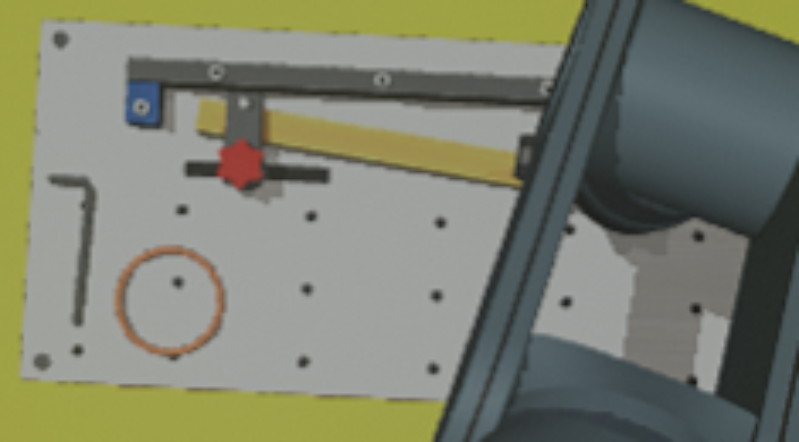

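The left end has come out past the strap at crop (197,115), about 21 mm from the left block. I'll push 4 mm more, then retreat up and re-centre with the fingers open in front of the tube.

Emit:
{"fn": "apply_moves", "kwargs": {"delta_pos": [[0,-0.06,0],[0,-0.12,0],[0,-0.16,0],[0,-0.16,0],[0,0.1,0],[0,0.4,0],[0,0.5,-0.6],[0,0.5,-1.8],[0,0.5,-3],[-0.5,0.2,-3.4],[-1.2,-0.8,-3.4],[-1.2,-2.2,-3.4],[-1.2,-3.6,-3.4],[-1.2,-4.2,-3.4],[-1.2,-4.3,-3.4],[-1.2,-4.3,-3.4]], "spin": [0,0,0,0,0,0,0,0,0,0,0,0,0,0,0,0]}}

```text
time: 11.47
tcp_pos: [0.5835, -0.0025, 0.1032]
ee_rot: [0.0, 0.996, -0.089, 0.0]
wrist_force: [-0.6, 0.6, -0.4]
gripper_width: -0.0001
grip_force: 0.0
```

Emit:
{"fn": "apply_moves", "kwargs": {"delta_pos": [[0,0,0],[0,0,0],[0,0,0],[0,0,0],[0,0,0],[0,0,0],[0,0,0],[0,0,0],[0,0,0]], "spin": [0,0,0,0,0,0,0,0,0], "hand": -1}}

```text
time: 12.22
tcp_pos: [0.5835, -0.0028, 0.1031]
ee_rot: [-0.0, 0.996, -0.09, -0.0]
wrist_force: [0.8, 0.4, 0.1]
gripper_width: 0.0853
grip_force: 0.0
```

```bash
python3 - <<'E'
from h import *
s=robot.read_state(); print(s['time'],where(s),s['wrist_force'],s['gripper_width'],plan(s,(-.062,-.028),.006,-6.84))
tube(); p,d,i=grab('wrist','w3.png')
E
```

```text
12.2167 (array([-56.4, -30.3]), np.float64(103.1), np.float64(-6.84)) [0.77492356 0.41433395 0.10894467] 0.08527479413543555 (array([-0.23, -0.07,  3.88]), np.float64(0.0))
tube bay mm L [-10.7 112.7] R [-9.7 94. ] C [-10.2 103.4] slope deg -3.2 size [18.9 18.7]
```

View pics/w3.png

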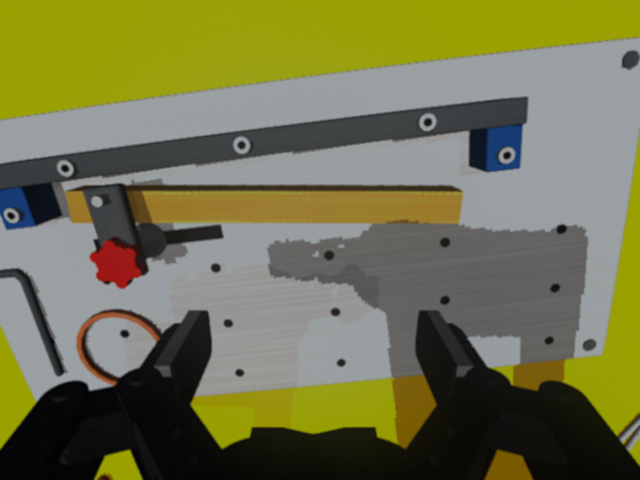

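The wrist view shows the tube at (70–461, 205), under the strap. Its right end is about 14 px (≈8 mm) inside the right block's inner face, and its left end is short of the left block. I lower the open fingers in front of it and swing and push it home.

Emit:
{"fn": "apply_moves", "kwargs": {"delta_pos": [[-0.23,-0.07,1],[-0.23,-0.07,2],[-0.23,-0.07,3],[-0.23,-0.07,3.6],[-0.23,-0.07,3.88],[-0.23,-0.07,3.88],[-0.23,-0.07,3.88]], "spin": [0,0,0,0,0,0,0]}}

```text
time: 12.9
tcp_pos: [0.5784, -0.0001, 0.0064]
ee_rot: [-0.0, 0.996, -0.09, 0.0]
wrist_force: [0.2, 0.1, 0.2]
gripper_width: 0.0852
grip_force: 0.0
```

```bash
python3 - <<'E'
from h import *
s=robot.read_state(); print(s['time'],where(s),s['wrist_force'],plan(s,(-.048,-.028),.006,-6.84),plan(s,(-.024,-.028),.006,0))
E
```

```text
12.9 (array([-61.6, -27.9]), np.float64(6.4), np.float64(-6.83)) [0.23631639 0.12484521 0.23407752] (array([ 0.54, -0.06,  0.01]), np.float64(0.0)) (array([ 1.49, -0.18,  0.01]), np.float64(-1.37))
```

Emit:
{"fn": "apply_moves", "kwargs": {"delta_pos": [[0.2,0,0],[0.4,-0.03,0],[0.5,-0.05,0],[0.55,-0.06,0],[0.6,-0.07,0],[0.67,-0.08,0],[0.74,-0.09,0],[0.81,-0.1,0],[0.88,-0.11,0],[0.95,-0.12,0],[1.02,-0.12,0],[1.09,-0.13,0],[1.16,-0.14,0],[1.23,-0.15,0],[1.3,-0.16,0],[1.36,-0.17,0],[1.41,-0.18,0],[1.45,-0.18,0],[1.49,-0.18,0],[1.49,-0.18,0]], "spin": [0,0,0,0,-0.05,-0.15,-0.25,-0.35,-0.45,-0.55,-0.65,-0.75,-0.85,-0.95,-1.05,-1.15,-1.22,-1.3,-1.37,-1.37]}}

```text
time: 14.57
tcp_pos: [0.616, -0.0023, 0.006]
ee_rot: [-0.0, 1.0, -0.03, 0.0]
wrist_force: [-1.4, 0.9, -1.0]
gripper_width: 0.0852
grip_force: 0.6
```

```bash
cat >> h.py <<'E'
def wristinfo(s):
    "wrist camera R,t in world"
    i=vision.camera_info('wrist'); w,x,y,z=s['ee_rot']
    from scipy.spatial.transform import Rotation as Ro
    T=np.eye(4);T[:3,:3]=Ro.from_quat([x,y,z,w]).as_matrix();T[:3,3]=s['tcp_pos']
    M=np.linalg.inv(T@np.array(i['mount'])); i['R'],i['t']=M[:3,:3],M[:3,3]; return i
E
python3 - <<'E'
from h import *
s=robot.read_state(); print(s['time'],where(s),s['wrist_force'])
p,d,i=grab('wrist','w4.png')
E
```

```text
14.5667 (array([-24. , -27.8]), np.float64(6.0), np.float64(0.04)) [-1.44549023  0.93648081 -0.98056341]
```

View pics/w4.png

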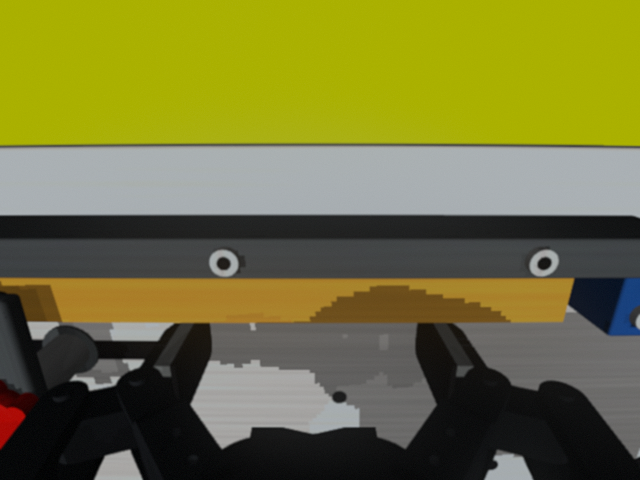

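The wrist view shows the tube parallel and close to the fence at (60–570, 300), with its right end at 570 against the block at 575+. That was my last picture, so from here I go by force and numbers, pressing gently until the fence answers.

Emit:
{"fn": "apply_moves", "kwargs": {"delta_pos": [[0.02,0,0],[0.04,0,0],[0.06,0,0],[0.08,0,0],[0.08,0,0],[0.08,0,0]], "spin": [0,0,0,0,0,0]}}

```text
time: 15.12
tcp_pos: [0.6176, -0.0024, 0.006]
ee_rot: [-0.0, 1.0, -0.03, 0.0]
wrist_force: [-2.0, 0.5, 0.7]
gripper_width: 0.0856
grip_force: 1.0
```

Emit:
{"fn": "apply_moves", "kwargs": {"delta_pos": [[0.02,0,0],[0.04,0,0],[0.04,0,0],[0.04,0,0]], "spin": [0,0,0,0]}}

```text
time: 15.45
tcp_pos: [0.6183, -0.0025, 0.006]
ee_rot: [-0.0, 1.0, -0.03, -0.0]
wrist_force: [-4.4, -0.5, 0.6]
gripper_width: 0.0858
grip_force: 1.9
```

```bash
python3 - <<'E'
from h import *
s=robot.read_state(); print(s['time'],where(s),s['wrist_force'],s['torque'])
E
```

```text
15.45 (array([-21.7, -27.9]), np.float64(6.0), np.float64(0.01)) [-4.42408195 -0.5173342   0.63258236] [0.04938107 0.56200276 0.06347613]
```

Emit:
{"fn": "apply_moves", "kwargs": {"delta_pos": [[0.02,0,0],[0.04,0,0],[0.04,0,0],[0.04,0,0]], "spin": [0,0,0,0]}}

```text
time: 15.78
tcp_pos: [0.6183, -0.0025, 0.006]
ee_rot: [-0.0, 1.0, -0.03, -0.001]
wrist_force: [-7.0, -0.1, 4.0]
gripper_width: 0.0854
grip_force: 3.5
```

Emit:
{"fn": "apply_moves", "kwargs": {"delta_pos": [[0.02,0,0],[0.03,0,0],[0.03,0,0],[0.03,0,0]], "spin": [0,0,0,0]}}

```text
time: 16.12
tcp_pos: [0.6182, -0.0025, 0.006]
ee_rot: [-0.0, 1.0, -0.03, -0.002]
wrist_force: [-9.1, -0.8, 6.2]
gripper_width: 0.0854
grip_force: 4.6
```

It's firm against the fence, with no more travel at 9 N. I back off, rise clear and move out of the camera's view to check.

Emit:
{"fn": "apply_moves", "kwargs": {"delta_pos": [[-0.1,0,0],[-0.5,0,0],[-1.2,0,0],[-1.6,0,-1],[-1.8,0,-2.5],[-3,1,-4],[-4,3,-5],[-5,5,-6],[-6,7,-6],[-7,8.5,-6],[-8,10,-6],[-8,11,-6],[-8,11,-6],[-8,11,-6]], "spin": [0,0,0,0,0,0,0,0,0,0,0,0,0,0]}}

```text
time: 17.28
tcp_pos: [0.4028, -0.2718, 0.1575]
ee_rot: [0.003, 0.999, -0.033, 0.002]
wrist_force: [1.0, 0.1, 0.1]
gripper_width: 0.0855
grip_force: 0.0
```

```bash
python3 - <<'E'
from h import *
s=robot.read_state(); print(s['time'],where(s))
p,d,i=grab('top')
m=mask(p,(14,70,50),(28,255,255),(243,180,395,205)); m=cv2.morphologyEx(m,cv2.MORPH_OPEN,np.ones((3,3)))
for c in big(m,2):
    w=tobay(cast(i,c.reshape(-1,2)+0.,.032))*1e3; print(cv2.contourArea(c),w.min(0).round(1),w.max(0).round(1))
# front (robot-side) edge of the tube, per column, and of visible top's fence-side edge
C=[];
for u in range(250,390,4):
    v=np.where(m[:,u])[0]
    if len(v)>3:
        a=tobay(cast(i,[[u,v.max()+.5],[u,v.min()-.5]],.032))*1e3; C.append(np.r_[a[0],a[1]])
C=np.array(C); print(C[::3].round(1))
C2=C[(C[:,1]<60)]; print('slopes deg front/back',np.degrees(np.arctan(np.polyfit(C2[:,1],C2[:,0],1)[0])),np.degrees(np.arctan(np.polyfit(C2[:,3],C2[:,2],1)[0])))
# blue blocks by same method
for c in big(mask(p,(100,100,30),(125,255,255),(220,160,420,215)),2):
    w=tobay(cast(i,c.reshape(-1,2)+0.,.038))*1e3; print('blk',w.min(0).round(1),w.max(0).round(1))
E
```

```text
17.2833 (array([-220.3, -309.8]), np.float64(157.5), np.float64(-0.26))
107.5 [-11.8  92.8] [ 10.2 118. ]
894.0 [ -12.1 -121.4] [10.1 72.2]
[[ -12.7  112.6   10.2  113.9]
 [ -12.8   71.    10.1   72.3]
 [ -11.5   46.2    9.3   47.3]
 [ -12.4   21.2   10.5   22.4]
 [ -11.1   -3.6    9.7   -2.5]
 [ -12.   -28.5   10.9  -27.4]
 [ -12.8  -53.4   10.1  -52.3]
 [ -11.5  -78.2    9.3  -77.2]
 [ -12.3 -103.1   10.6 -102.1]]
slopes deg front/back 0.0192561813055484 0.0007164924487348238
blk [-15.9 134.7] [  9.2 153.6]
blk [ -16.  -153.9] [   9.1 -134.8]
```

The tube lies parallel to the fence (slope 0.02°), with its back edge at x ≈ +10 mm, flush. Its ends at −121 and +118 mm are inside the ±135 mm blocks, so I hand in.

```bash
python3 -c "
from plant import robot
print(robot.hand_in())"
```

```text
the job is handed in; nothing more can be done
None
```

The brass tube is in the bay, flush along the back fence with its left end behind the clamp pillar. It was only pushed, never gripped or lifted, and the job was handed in at about 17 s of the 61 s allowed.

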